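Change over the lock cylinder at the pinning bench

TASK

The lock cylinder in the aluminium pinning block is finished, and the one standing at the back of the wooden rack is next. First stand the spray can and the oil bottle that block the rack upright on the rubber mat; then put the finished cylinder into the empty slot at the back of the rack and the next one into the pinning block, both upright and fully down. Last, put the can and the bottle back upright, each in the well where it stood.

Things in the scene. Friction and masses are not known exactly. Their poses are not given: they have to be found in the camera images.
- spray_can: Spray can, 52 mm in diameter, 188 mm high with its grey cap (47 mm in diameter, from 154 mm up), about 0.24 kg. Origin: centre of its underside, z up. Stands in one of the rack's two wells at the start.
- oil_bottle: White oil bottle: body 45 mm in diameter up to 94 mm, then a neck 22 mm across up to 104 mm, then a thin red nozzle (about 8 mm) to 149 mm; about 0.11 kg. Origin: centre of its underside, z up. Stands in the rack's other well.
- cylinder_next: Lock cylinder that is next, standing in a slot at the back of the rack at the start: 64 mm long (y), 17 mm wide at its widest (x, 21 mm above its underside, tapering to 9 mm below), 30 mm high plus a 7 mm cam in the middle of its top; 0.2 kg. Origin: centre of its underside, z up. It stands upright, cam up; either end may face either way. (Nickel.)
- cylinder_done: Finished lock cylinder, standing in the pinning block at the start: 64 mm long (y), 17 mm wide at its widest (x, 21 mm above its underside, tapering to 9 mm below), 30 mm high plus a 7 mm cam in the middle of its top; 0.2 kg. Origin: centre of its underside, z up. It stands upright, cam up; either end may face either way. (Brass.)
- rack: Fixed light wooden block, 76 (x) x 230 (y) mm, with two round wells 64 mm in diameter. Origin: midway between the wells, on the worktop, z up; wells at y = +58 and -58 mm, floors 8 mm and block top 24 mm above the worktop. The slot blocks adjoin it behind, one 56.5 mm (+x) from each well: can and bottle leave no room for a gripper over them.
- slot_next: Wooden slot block that holds the next cylinder at the start, 39 x 114 x 20 mm, fixed on the rack's base board behind a well. Trough shaped to one upright cylinder's tapered underside: 77 mm long (y), 16 deep, mouth 24 wide (x), bevelled 5 mm down to 14 wide. Origin: under the trough's middle, at the block's underside (4 mm over the worktop); trough floor 4 mm, block top 20 mm above it; z up. 
- slot_free: Wooden slot block that is empty at the start, 39 x 114 x 20 mm, fixed on the rack's base board behind a well. Trough shaped to one upright cylinder's tapered underside: 77 mm long (y), 16 deep, mouth 24 wide (x), bevelled 5 mm down to 14 wide. Origin: under the trough's middle, at the block's underside (4 mm over the worktop); trough floor 4 mm, block top 20 mm above it; z up. 
- pinning_block: Fixed aluminium block, 48 x 94 mm, on a dark steel foot, 78 (x) x 124 (y) x 8 mm; brass thumb screw at its +y end (not used). Trough shaped to one upright cylinder's tapered underside: 77 mm long (y), 16 deep, mouth 24 wide (x), bevelled 5 mm down to 14 wide. Origin: under the trough's middle, on the worktop; trough floor 12 mm, block top 28 mm above it; z up.
- mat: Fixed black ribbed rubber mat, 150 (x) x 200 (y) x 3 mm, flat on the worktop, the empty side area. Origin: centre of its underside.

How it is judged (in metres and radians):
On the way, in this order (a step that is already met when the one before it is completed fails the run):
1. the spray can and the oil bottle both stand on the rubber mat, the next cylinder is still in its slot (x of spray_can in the frame of mat between -0.07 and 0.07 m and y of spray_can in the frame of mat between -0.095 and 0.095 m and height (world z) of each of spray_can, oil_bottle below 0.008 m and angle between each of spray_can, oil_bottle's own z axis and vertical below 0.12 rad and x of oil_bottle in the frame of mat between -0.07 and 0.07 m and y of oil_bottle in the frame of mat between -0.095 and 0.095 m and x of cylinder_next in the frame of slot_next between -0.008 and 0.008 m and y of cylinder_next in the frame of slot_next between -0.012 and 0.012 m and z of cylinder_next in the frame of slot_next between 0 and 0.008 m and angle between cylinder_next's own z axis and vertical below 0.2 rad and angle between the y axis of cylinder_next and the y axis of slot_next, either way round below 0.18 rad), for 0.2 s.
2. the finished cylinder stands in the slot that was empty and the next one in the pinning block, can and bottle still on the mat (x of cylinder_done in the frame of slot_free between -0.008 and 0.008 m and y of cylinder_done in the frame of slot_free between -0.012 and 0.012 m and z of cylinder_done in the frame of slot_free between 0 and 0.008 m and angle between each of cylinder_done, cylinder_next's own z axis and vertical below 0.2 rad and angle between the y axis of cylinder_done and the y axis of slot_free, either way round below 0.18 rad and x of cylinder_next in the frame of pinning_block between -0.008 and 0.008 m and y of cylinder_next in the frame of pinning_block between -0.012 and 0.012 m and z of cylinder_next in the frame of pinning_block between 0.008 and 0.016 m and angle between the y axis of cylinder_next and the y axis of pinning_block, either way round below 0.18 rad and x of spray_can in the frame of mat between -0.07 and 0.07 m and y of spray_can in the frame of mat between -0.095 and 0.095 m and height (world z) of each of spray_can, oil_bottle below 0.008 m and angle between each of spray_can, oil_bottle's own z axis and vertical below 0.12 rad and x of oil_bottle in the frame of mat between -0.07 and 0.07 m and y of oil_bottle in the frame of mat between -0.095 and 0.095 m), for 0.2 s.
At the end, for the whole second after the job is handed in: Finished cylinder upright on the floor of the slot that was empty, next cylinder on the floor of the pinning block's trough (within 8 mm across and 12 mm along); spray can and oil bottle upright, each within 16 mm of where it stood at the start; all at rest (x of cylinder_done in the frame of slot_free between -0.008 and 0.008 m and y of cylinder_done in the frame of slot_free between -0.012 and 0.012 m and z of cylinder_done in the frame of slot_free between 0 and 0.008 m and angle between each of cylinder_done, cylinder_next's own z axis and vertical below 0.2 rad and angle between the y axis of cylinder_done and the y axis of slot_free, either way round below 0.18 rad and x of cylinder_next in the frame of pinning_block between -0.008 and 0.008 m and y of cylinder_next in the frame of pinning_block between -0.012 and 0.012 m and z of cylinder_next in the frame of pinning_block between 0.008 and 0.016 m and angle between the y axis of cylinder_next and the y axis of pinning_block, either way round below 0.18 rad and distance of each of spray_can, oil_bottle from where it was at the start of the episode below 0.016 m and angle between each of spray_can, oil_bottle's own z axis and vertical below 0.12 rad and linear speed of each of spray_can, oil_bottle, cylinder_next, cylinder_done below 0.02 m/s); the robot touches nothing.
It fails at once if the spray can or the oil bottle is tipped over (angle between any of spray_can, oil_bottle's own z axis and vertical above 0.7 rad).
It fails at once if a lock cylinder is tipped over (angle between any of cylinder_next, cylinder_done's own z axis and vertical above 0.9 rad).
It also fails if it takes over 125 s, if anything falls off the work surface, if the arm or the gripper's body presses on something with over 40 N, if the wrist force passes 120 N, or if a joint passes its speed limit or range.

ROBOT

A 6-joint arm with a two-finger parallel gripper is mounted at the origin on a cart in front of the work surface, level with it; the furniture and walls round the work are solid. World frame = base frame: x ahead of the robot, y to its left, z up, the work surface at z = 0. Lengths are in mm, angles in rad, forces in N, time in s.
With the tool pointing down it reaches from about 300 to 775 mm from the base axis. Payload 14.6 kg.
Tool frame: the origin (TCP) lies at the very end of the fingers, on their centre line; the grasp point (between the pads) lies 19 mm behind it; z points along the fingers, y is the line along which they close (so a half turn about z gives the same grasp; the last joint's range is limited). The gripper opens to 94 mm and grips with 3 to 60 N. Pads are 16 mm wide; open, the fingers measure 119 mm over their backs; the gripper's body (75 mm by 177 mm) begins 78 mm behind the grasp point.
Start: joints at [-1.239, 0.3, 1.521, -0, 1.321, -0.067], TCP at [213.564, -506.833, 205.446] pointing down, gripper open.
Joint ranges: [-3.03, 3.03], [-0.79, 2.21], [0.23, 2.52], [-1.04, 4.18], [0, 3.07], [-2.55, 2.55]. Speed limits (rad/s): [2.22, 2.22, 2.57, 3.14, 3.14, 3.14].

INTERFACE

Orientations are given as [roll, pitch, yaw] about the fixed x, y, z axes, in that order (R = Rz(yaw) Ry(pitch) Rx(roll)).
In Python, from cell import manip, camera, get_calibration gives the robot as it stands. The module is installed in compiled form; this text tells all that it offers.
- The arm moves only by the tool jog_arm, never from a script. Its argument "plan" is one flat list of numbers, 6 for each row, row after row: the shift along the world's x, y, z in m, then the turn, a rotation vector about the world's x, y, z in degrees. A call has 1 to 20 rows; each row is the pose to reach, as a shift and turn from the pose commanded when the call began; what a row does not reach only later rows make up. A row lasts 1/10 s, in which the tool goes at most 50 mm and 8.59 degrees, less where a joint would pass 70% of its speed; a pose out of reach is approached as far as the arm can. A call with a gripper value outside its range is refused whole. "claw" is the finger opening in m, from 0 to 0.094, set as the call begins (left out, the last holds). The fingers move at their own pace and stop on an object; "force" is the grip in N (left out, the last holds). Time passes only in rows, so rows that repeat a pose let the fingers close. It gives the time, the measured TCP pose, the force, the opening and the grip force at its end, in the units of the state.
- manip.read_state(): the state, without advancing time (a new reading comes with each control period).
- camera(name): name is "scene" or "top" or "wrist"; returns (picture, depth): 480x640x3 uint8, red, green, blue; 480x640 float32, mm along the optical axis (not along the pixel's ray), 0 where there is no reading.
- get_calibration(name): a dict with "fx", "fy", "cx", "cy" (pixels), "origin" and "attitude" of the camera in the world. Camera axes: x right, y down, z forward; pixel columns grow to the right and rows downward; lengths in mm; the calibration is good to about 2 mm. A picture is of the moment at which its call begins: read the wrist's pose just before it. get_calibration takes no time and is no camera call; for the wrist camera it gives the pose at the moment of the call.
- manip.sign_off(): hands the job in; it is judged then, once.
The state is a dict: "clock": time; "joints": joint angles; "qd": joint speeds; "effort": joint torques, N m; "eef_pos": TCP position; "eef_rot": TCP orientation; "wrist_force": force on the tool from outside, world axes, zero at the start; "moment": the same for the moment, N m; "finger_gap": finger opening in mm; "finger_force": force on a finger pad.
Only numpy, scipy, OpenCV 4.12 (cv2) and the standard library are available. Lean on these libraries where they do the work, as an engineer would, in place of code of your own. Each camera call takes 0.05 s, during which the arm holds its last target. There are 200 camera calls.

## Working session

There is one attempt and no reset: what is moved stays moved. The work goes in short steps, Python scripts to look and compute and a tool call to move; the robot and the scene stay as the last step left them, time stands still between calls to the robot, and variables do not carry over. Pictures are saved under pics/ and viewed, at most 14 in all, crops included, and the job is handed in when it is done.

Besides the shell and the picture viewer there is one more tool, called as name(argument=value, ...), one argument or row to a line, values as JSON. jog_arm: Moves the arm, as the interface text tells. Its arguments: {"type":"object","properties":{"plan":{"type":"array"},"claw":{"type":"number"},"force":{"type":"number"}},"required":["plan"]}

```bash
ls; mkdir -p pics
python3 - <<'E'
from cell import manip,camera,get_calibration
import cv2,numpy as np
print(manip.read_state())
for n in("scene","top"):
    c=get_calibration(n);print(n,c)
    p,d=camera(n);cv2.imwrite(f"pics/{n}0.png",p[:,:,::-1]);np.savez(f"{n}0.npz",p=p,d=d)
E
```

```text
pics
{'clock': 0.0, 'joints': array([-1.23861262e+00,  3.00443168e-01,  1.52158501e+00,  5.01786543e-06,
        1.32068306e+00, -6.65757009e-02]), 'qd': array([-0.00030539,  0.00114101, -0.00032242, -0.00116337, -0.00049954,
        0.00082937]), 'effort': array([ 9.93416070e-04, -5.31802905e+01, -3.52731979e+01,  7.09346356e-02,
        2.43740890e-02, -1.27939261e-04]), 'eef_pos': array([ 213.477405  , -506.59825095,  204.8999872 ]), 'eef_rot': array([-3.14047688e+00, -7.92647221e-05,  3.98758114e-01]), 'wrist_force': array([ 0.24846862, -0.01092418, -0.28649333]), 'moment': array([-0.01299218,  0.00706535,  0.00049924]), 'finger_force': 0.0, 'finger_gap': 93.67733391229727}
scene {'fx': 594.85630473669, 'fy': 594.85630473669, 'cx': 320.56131630373466, 'cy': 234.57965113175828, 'origin': array([-328.90649457,  666.4005252 ,  784.60248968]), 'attitude': array([-2.15048464, -0.01676629, -2.18140904])}
top {'fx': 521.1950582990112, 'fy': 521.1950582990112, 'cx': 312.2600885285897, 'cy': 239.32255565105203, 'origin': array([ 408.39559944,  -14.19582068, 1398.32479676]), 'attitude': array([-3.04128208,  0.01075421, -1.59547699])}
```

View pics/top0.png

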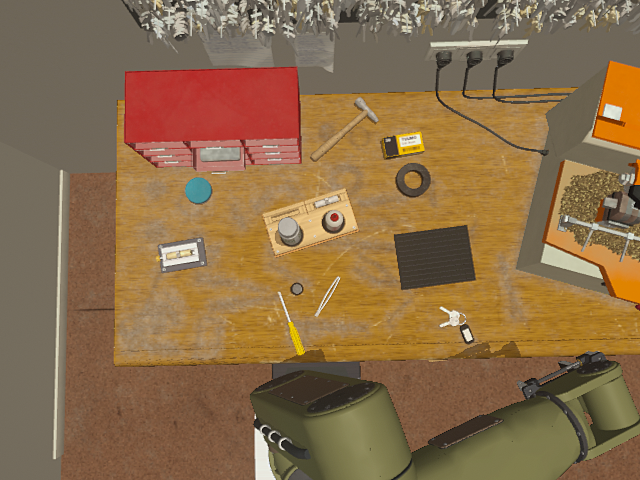

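View pics/scene0.png

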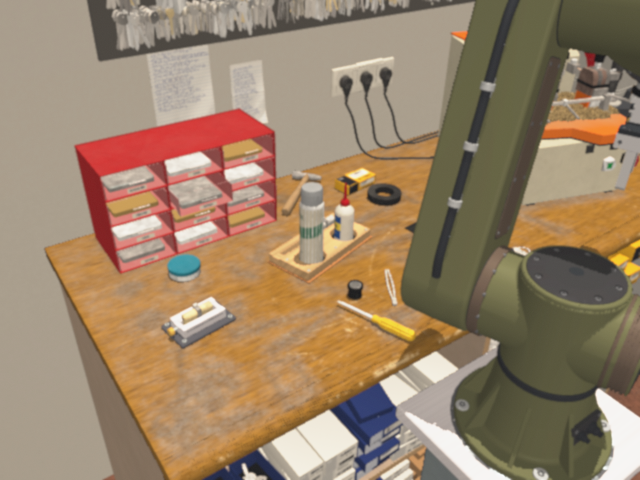

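The top view shows the rack at about (310,222), the can at (289,232) and the bottle at (333,220). The next cylinder is at (327,201), the pinning block at (182,255) and the mat at (435,257).

```bash
cat > h.py <<'E'
from cell import manip,camera,get_calibration
import cv2,numpy as np
from scipy.spatial.transform import Rotation as R
def cloud(d,c):
    v,u=np.mgrid[:480,:640]
    P=np.stack([(u-c['cx'])/c['fx']*d,(v-c['cy'])/c['fy']*d,d],-1).astype(float)
    W=P@R.from_euler('xyz',c['attitude']).as_matrix().T+c['origin']
    W[d==0]=np.nan
    return W
def rect(W,m):
    p=W[m][:,:2].astype(np.float32)
    (c,s,a)=cv2.minAreaRect(p)
    if s[0]>s[1]: a=a-90   # angle of long side = a+90 or a
    return np.round(c,1),np.round(s,1),'long axis vs +y deg',round(a,1),len(p)
def pix(c,p):
    q=R.from_euler('xyz',c['attitude']).as_matrix().T@(np.array(p)-c['origin'])
    return q[0]/q[2]*c['fx']+c['cx'],q[1]/q[2]*c['fy']+c['cy']
E
python3 - <<'E'
from h import *
c=get_calibration("top");f=np.load("top0.npz");p,d=f['p'],f['d'];W=cloud(d,c);z=W[...,2]
def box(u0,u1,v0,v1):
    m=np.zeros(d.shape,bool);m[v0:v1,u0:u1]=1;return m
print("table",np.nanmedian(z[300:340,200:260]),np.nanmedian(z[240:250,225:255]),np.nanmedian(z[285:300,350:380]))
r=box(255,365,180,262)
for lo,hi in((3,12),(12,40),(18,22.5),(22.5,27)): print("rack",lo,hi,rect(W,r&(z>lo)&(z<hi)))
print("rack+base",rect(W,r&(z>2)&(z<40)))
for nm,b,lo in(("can",box(270,310,210,250),150),("bottle",box(318,350,200,240),60),("bneck",box(318,350,200,240),85)):
    m=b&(z>lo);print(nm,W[m].min(0),W[m].max(0),np.median(W[m],0),m.sum(),np.argwhere(m).mean(0))
b=box(150,212,230,280)
for lo,hi in((4,60),(20,32),(32,60),(37,60)):print("pin",lo,hi,rect(W,b&(z>lo)&(z<hi)))
b=box(385,485,220,295);g=p.max(2)<70
print("mat",rect(W,b&g),np.nanmedian(z[b&g]))
b=box(305,345,185,215)
print("next",rect(W,b&(z>32)&(z<60)))
im=cv2.resize(p[180:290,140:370,::-1],None,fx=3.4,fy=3.4,interpolation=cv2.INTER_CUBIC);cv2.imwrite("pics/crop0.png",im)
E
```

```text
table 0.23028294285313677 0.11408338375485982 -0.2628777561383231
rack 3 12 (array([601.2,   3.9]), array([296.5, 220.8]), 'long axis vs +y deg', -1.5, 1176)
rack 12 40 (array([595.5,   2.1]), array([115.9, 230.1]), 'long axis vs +y deg', 16.1, 2609)
rack 18 22.5 (array([595.4,   2.3]), array([115.7, 229.7]), 'long axis vs +y deg', 16.0, 813)
rack 22.5 27 (array([595.5,   2. ]), array([115.3, 229.8]), 'long axis vs +y deg', 16.2, 1173)
rack+base (array([601.3,   3.9]), array([296.5, 221.1]), 'long axis vs +y deg', -1.5, 4323)
can [535.75514195  27.24444987 150.03836564] [584.6111438   78.1620578  201.73615489] [557.74500606  51.47749948 194.66177615] 387 [228.13436693 288.09560724]
bottle [570.87114503 -80.12817405  61.58424411] [613.94756108 -39.3231989  154.19101214] [589.08322009 -59.05323697  95.58259421] 258 [218.80232558 334.        ]
bneck [572.68239174 -80.12817405  85.45347522] [613.94756108 -39.3231989  154.19101214] [590.40042212 -59.15738477  96.72380518] 231 [218.0952381  334.19047619]
pin 4 60 (array([518.3, 352.8]), array([165.4, 133.6]), 'long axis vs +y deg', -0.4, 1476)
pin 20 32 (array([514.7, 356.6]), array([ 48.7, 112.9]), 'long axis vs +y deg', 8.0, 471)
pin 32 60 (array([515.8, 347.1]), array([46.2, 94.1]), 'long axis vs +y deg', 7.9, 196)
pin 37 60 (array([515.9, 347.6]), array([17.2, 62.5]), 'long axis vs +y deg', 8.3, 138)
mat (array([ 493.9, -327. ]), array([147.8, 196.7]), 'long axis vs +y deg', 6.4, 3313) 2.4547851473826086
next (array([645.4, -30.7]), array([21.1, 86.7]), 'long axis vs +y deg', 9.4, 128)
```

View pics/crop0.png

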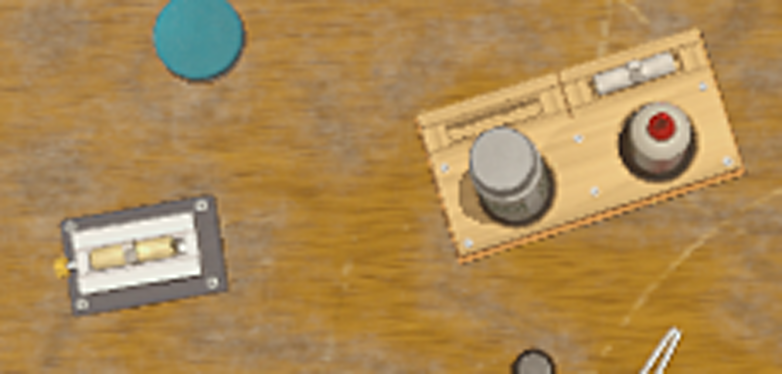

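The crop confirms that both slots lie behind the wells. The next cylinder (nickel) is behind the bottle, and the free slot is behind the can. I'll refine the centres and check for obstacles.

Run:
```python
from h import *
c=get_calibration("top");f=np.load("top0.npz");W=cloud(f['d'],c).reshape(-1,3);W=W[~np.isnan(W[:,0])]
x,y,z=W.T
def circ(m):
    q=W[m][:,:2].astype(np.float32);cc,r=cv2.minEnclosingCircle(q);return np.round(cc,1),round(r,1),np.round(q.mean(0),1),np.median(z[m]),len(q)
nc=abs(x-560)<45; nc&=abs(y-52)<45
print("cap top",circ(nc&(z>190)))
nb=np.hypot(x-593,y+59)<35
for lo,hi in((50,90),(90,108),(140,170),(112,170)):print("bottle",lo,hi,circ(nb&(z>lo)&(z<hi)))
th=np.radians(16.1);X=np.array([np.cos(th),np.sin(th)]);Y=np.array([-X[1],X[0]])
O=np.array([577.2,-3.1]);q=W[:,:2]-O;a=q@X;b=q@Y
m=(a>40)&(a<75)&(b<-15)&(b>-105)&(z>31)&(z<60)
print("next",W[m].mean(0),"rack frame",a[m].min(),a[m].max(),b[m].min(),b[m].max(),m.sum())
# obstacles higher than 60
for y0 in range(-150,500,50):
    m=(y>=y0)&(y<y0+50)&(x>450)&(z>60)&(np.hypot(x-560,y-52)>45)&(np.hypot(x-593,y+59)>45)&(x<900)
    if m.sum()>3:print(y0,"xmin",x[m].min().round(),"zmax",z[m].max().round())
```

```text
cap top (array([561.2,  52.8]), 22.7, array([561.,  53.], dtype=float32), np.float64(195.75929239233244), 290)
bottle 50 90 (array([593.4, -59.9]), 22.7, array([582.5, -57.3], dtype=float32), np.float64(83.53915810057879), 63)
bottle 90 108 (array([593.1, -60.1]), 21.3, array([591.7, -59.8], dtype=float32), np.float64(95.5825942050509), 146)
bottle 140 170 (array([593.2, -60.3]), 2.6, array([592.6, -59.9], dtype=float32), np.float64(150.3537345156385), 6)
bottle 112 170 (array([593.5, -60.2]), 9.7, array([591.9, -60.2], dtype=float32), np.float64(115.47894177776811), 41)
next [646.63828535 -43.31304934  36.94622981] rack frame 46.898707418165664 64.83817885480366 -88.36263876014073 -26.28167191874662 138
-150 xmin 869.0 zmax 590.0
-100 xmin 883.0 zmax 580.0
-50 xmin 860.0 zmax 595.0
0 xmin 758.0 zmax 606.0
50 xmin 746.0 zmax 593.0
100 xmin 747.0 zmax 587.0
150 xmin 713.0 zmax 590.0
200 xmin 701.0 zmax 632.0
250 xmin 713.0 zmax 624.0
300 xmin 746.0 zmax 445.0
350 xmin 746.0 zmax 247.0
400 xmin 757.0 zmax 246.0
```

jog_arm(
  plan=[0.3474, 0.5598, 0.0246, 0, 0, 83.3, 0.3474, 0.5598, 0.0246, 0, 0, 83.3, 0.3474, 0.5598, 0.0246, 0, 0, 83.3, 0.3474, 0.5598, 0.0246, 0, 0, 83.3, 0.3474, 0.5598, 0.0246, 0, 0, 83.3, 0.3474, 0.5598, 0.0246, 0, 0, 83.3, 0.3474, 0.5598, 0.0246, 0, 0, 83.3, 0.3474, 0.5598, 0.0246, 0, 0, 83.3, 0.3474, 0.5598, 0.0246, 0, 0, 83.3, 0.3474, 0.5598, 0.0246, 0, 0, 83.3, 0.3474, 0.5598, 0.0246, 0, 0, 83.3, 0.3474, 0.5598, 0.0246, 0, 0, 83.3, 0.3474, 0.5598, 0.0246, 0, 0, 83.3, 0.3474, 0.5598, 0.0246, 0, 0, 83.3, 0.3474, 0.5598, 0.0246, 0, 0, 83.3, 0.3474, 0.5598, 0.0246, 0, 0, 83.3, 0.3474, 0.5598, 0.0246, 0, 0, 83.3, 0.3474, 0.5598, 0.0246, 0, 0, 83.3],
  claw=0.094,
  force=25,
)

```text
clock: 1.9
eef_pos: [560.7, 51.8, 230.3]
eef_rot: [3.141, 0.0, 1.851]
wrist_force: [0.8, 0.4, -0.2]
finger_gap: 94.1
finger_force: 0.0
```

jog_arm(
  plan=[0, 0.001, -0.04, 0, 0, 0, 0, 0.001, -0.08, 0, 0, 0, 0, 0.001, -0.105, 0, 0, 0, 0, 0.001, -0.118, 0, 0, 0, 0, 0.001, -0.118, 0, 0, 0, 0, 0.001, -0.118, 0, 0, 0],
)

```text
clock: 2.5
eef_pos: [561.5, 53.7, 113.4]
eef_rot: [3.14, 0.0, 1.852]
wrist_force: [0.2, 0.0, 0.4]
finger_gap: 94.1
finger_force: 0.0
```

jog_arm(
  plan=[0, 0, 0, 0, 0, 0, 0, 0, 0, 0, 0, 0, 0, 0, 0, 0, 0, 0, 0, 0, 0, 0, 0, 0, 0, 0, 0, 0, 0, 0, 0, 0, 0, 0, 0, 0, 0, 0, 0, 0, 0, 0],
  claw=0.045,
  force=25,
)

```text
clock: 3.2
eef_pos: [561.0, 54.0, 112.1]
eef_rot: [3.141, 0.0, 1.853]
wrist_force: [0.1, -0.1, 0.7]
finger_gap: 51.2
finger_force: 25.0
```

jog_arm(
  plan=[0, 0, 0.03, 0, 0, 0, 0, 0, 0.06, 0, 0, 0, 0, 0, 0.08, 0, 0, 0, -0.03, -0.015, 0.09, 0, 0, 0, -0.07, -0.035, 0.09, 0, 0, 0, -0.07, -0.075, 0.09, 0, 0, 0, -0.07, -0.115, 0.09, 0, 0, 0, -0.07, -0.155, 0.09, 0, 0, 0, -0.07, -0.195, 0.09, 0, 0, 0, -0.07, -0.235, 0.09, 0, 0, 0, -0.068, -0.275, 0.09, 0, 0, 0, -0.066, -0.315, 0.09, 0, 0, 0, -0.064, -0.355, 0.09, 0, 0, 0, -0.062, -0.395, 0.08, 0, 0, 0, -0.061, -0.42, 0.06, 0, 0, 0, -0.061, -0.43, 0.04, 0, 0, 0, -0.061, -0.43, 0.02, 0, 0, 0, -0.061, -0.43, 0.01, 0, 0, 0, -0.061, -0.43, 0.005, 0, 0, 0, -0.061, -0.43, 0.005, 0, 0, 0],
)

```text
clock: 5.2
eef_pos: [500.0, -375.7, 117.0]
eef_rot: [-3.141, -0.0, 1.853]
wrist_force: [-0.4, 0.6, -1.7]
finger_gap: 51.2
finger_force: 25.0
```

jog_arm(
  plan=[0, 0, -0.005, 0, 0, 0, 0, 0, -0.009, 0, 0, 0, 0, 0, -0.0095, 0, 0, 0, 0, 0, -0.0095, 0, 0, 0],
)

```text
clock: 5.6
eef_pos: [500.0, -376.0, 107.7]
eef_rot: [3.142, 0.0, 1.853]
wrist_force: [-0.3, 0.7, -1.7]
finger_gap: 51.4
finger_force: 25.0
```

jog_arm(
  plan=[0, 0, -0.001, 0, 0, 0, 0, 0, -0.0012, 0, 0, 0, 0, 0, -0.0012, 0, 0, 0],
)

```text
clock: 5.9
eef_pos: [500.2, -376.2, 107.0]
eef_rot: [3.141, 0.001, 1.853]
wrist_force: [-0.7, 0.1, 4.1]
finger_gap: 51.4
finger_force: 25.0
```

jog_arm(
  plan=[0, 0, 0, 0, 0, 0, 0, 0, 0, 0, 0, 0, 0, 0, 0, 0, 0, 0, 0, 0, 0, 0, 0, 0, 0, 0, 0, 0, 0, 0],
  claw=0.094,
)

```text
clock: 6.4
eef_pos: [500.0, -376.0, 106.3]
eef_rot: [-3.142, -0.0, 1.853]
wrist_force: [0.3, 0.2, -0.4]
finger_gap: 88.0
finger_force: 0.0
```

jog_arm(
  plan=[0, 0, 0.03, 0, 0, 0, 0, 0, 0.07, 0, 0, 0, 0, 0, 0.1, 0, 0, 0, 0.0933, 0.316, 0.1, 0, 0, 0, 0.0933, 0.316, 0.1, 0, 0, 0, 0.0933, 0.316, 0.1, 0, 0, 0, 0.0933, 0.316, 0.1, 0, 0, 0, 0.0933, 0.316, 0.1, 0, 0, 0, 0.0933, 0.316, 0.1, 0, 0, 0, 0.0933, 0.316, 0.1, 0, 0, 0, 0.0933, 0.316, 0.1, 0, 0, 0, 0.0933, 0.316, 0.1, 0, 0, 0, 0.0933, 0.316, 0.1, 0, 0, 0, 0.0933, 0.316, 0.06, 0, 0, 0, 0.0933, 0.316, 0.02, 0, 0, 0, 0.0933, 0.316, -0.015, 0, 0, 0, 0.0933, 0.316, -0.035, 0, 0, 0, 0.0933, 0.316, -0.037, 0, 0, 0, 0.0933, 0.316, -0.037, 0, 0, 0],
)

```text
clock: 8.3
eef_pos: [593.3, -61.0, 69.9]
eef_rot: [3.141, 0.0, 1.851]
wrist_force: [0.7, -0.3, 0.2]
finger_gap: 94.1
finger_force: 0.0
```

jog_arm(
  plan=[0, 0, 0, 0, 0, 0, 0, 0, 0, 0, 0, 0, 0, 0, 0, 0, 0, 0, 0, 0, 0, 0, 0, 0, 0, 0, 0, 0, 0, 0, 0, 0, 0, 0, 0, 0, 0, 0, 0, 0, 0, 0, 0, 0, 0, 0, 0, 0],
  claw=0.038,
  force=18,
)

```text
clock: 9.1
eef_pos: [593.3, -60.0, 69.3]
eef_rot: [-3.142, 0.0, 1.853]
wrist_force: [-0.4, 0.1, -0.7]
finger_gap: 44.9
finger_force: 18.0
```

jog_arm(
  plan=[0, 0, 0.03, 0, 0, 0, 0, 0, 0.06, 0, 0, 0, 0, 0, 0.08, 0, 0, 0, -0.02, -0.03, 0.09, 0, 0, 0, -0.04, -0.07, 0.09, 0, 0, 0, -0.06, -0.11, 0.09, 0, 0, 0, -0.08, -0.15, 0.09, 0, 0, 0, -0.1, -0.19, 0.09, 0, 0, 0, -0.105, -0.21, 0.08, 0, 0, 0, -0.105, -0.217, 0.05, 0, 0, 0, -0.105, -0.217, 0.025, 0, 0, 0, -0.105, -0.217, 0.01, 0, 0, 0, -0.105, -0.217, 0.002, 0, 0, 0, -0.105, -0.217, -0.002, 0, 0, 0, -0.105, -0.217, -0.004, 0, 0, 0, -0.105, -0.217, -0.0055, 0, 0, 0, -0.105, -0.217, -0.0055, 0, 0, 0, -0.105, -0.217, -0.0055, 0, 0, 0],
)

```text
clock: 10.9
eef_pos: [488.5, -277.1, 64.3]
eef_rot: [3.141, 0.001, 1.853]
wrist_force: [0.2, 0.2, -0.3]
finger_gap: 44.9
finger_force: 18.0
```

jog_arm(
  plan=[0, 0, 0, 0, 0, 0, 0, 0, 0, 0, 0, 0, 0, 0, 0, 0, 0, 0, 0, 0, 0, 0, 0, 0, 0, 0, 0, 0, 0, 0],
  claw=0.094,
)

```text
clock: 11.4
eef_pos: [488.3, -277.1, 63.9]
eef_rot: [-3.142, 0.0, 1.853]
wrist_force: [-0.2, -0.7, 0.4]
finger_gap: 81.6
finger_force: 0.0
```

jog_arm(
  plan=[0, 0, 0.04, 0, 0, 0, 0, 0, 0.09, 0, 0, 0, 0, 0, 0.126, 0, 0, 0, 0.0277, 0.6244, 0.136, 0, 0, -8, 0.0277, 0.6244, 0.136, 0, 0, -8, 0.0277, 0.6244, 0.136, 0, 0, -8, 0.0277, 0.6244, 0.136, 0, 0, -8, 0.0277, 0.6244, 0.136, 0, 0, -8, 0.0277, 0.6244, 0.136, 0, 0, -8, 0.0277, 0.6244, 0.136, 0, 0, -8, 0.0277, 0.6244, 0.136, 0, 0, -8, 0.0277, 0.6244, 0.136, 0, 0, -8, 0.0277, 0.6244, 0.136, 0, 0, -8, 0.0277, 0.6244, 0.136, 0, 0, -8, 0.0277, 0.6244, 0.136, 0, 0, -8, 0.0277, 0.6244, 0.136, 0, 0, -8, 0.0277, 0.6244, 0.136, 0, 0, -8, 0.0277, 0.6244, 0.136, 0, 0, -8, 0.0277, 0.6244, 0.136, 0, 0, -8, 0.0277, 0.6244, 0.136, 0, 0, -8],
)

```text
clock: 13.4
eef_pos: [516.3, 346.3, 200.1]
eef_rot: [3.141, -0.0, 1.712]
wrist_force: [-0.7, 0.2, -0.2]
finger_gap: 93.7
finger_force: 0.0
```

Run:
```python
from h import *
p,d=camera("top");c=get_calibration("top");W=cloud(d,c).reshape(-1,3);W=W[~np.isnan(W[:,0])];x,y,z=W.T
for n,lo,hi in(("cap",180,220),("bottle",88,110)):
    m=(abs(x-495)<110)&(y<-220)&(y>-430)&(z>lo)&(z<hi)
    m&= (y<-330) if n=="cap" else (y>-325)
    print(n,cv2.minEnclosingCircle(W[m][:,:2].astype(np.float32)),np.median(z[m]))
s=manip.read_state();cw=get_calibration("wrist");q,dw=camera("wrist");print(s['eef_pos'],s['eef_rot'],cw)
np.savez("w1.npz",p=q,d=dw);cv2.imwrite("pics/w1.png",q[:,:,::-1]);cv2.imwrite("pics/mat1.png",cv2.resize(p[200:310,380:500,::-1],None,fx=4,fy=4))
Ww=cloud(dw,cw);zz=Ww[...,2];xx=Ww[...,0];yy=Ww[...,1]
near=np.hypot(xx-515.9,yy-347.4)<60
for lo,hi in((20,31),(35,60),(38,60)):print(lo,hi,rect(Ww,near&(zz>lo)&(zz<hi)))
print(np.nanpercentile(zz[near&(zz>20)],[5,25,50,75,95]))
```

```text
cap ((500.2881164550781, -376.3049621582031), 22.842416763305664) 189.9098048700805
bottle ((487.0056457519531, -276.2002868652344), 19.52056312561035) 93.44946020482496
[516.25313421 346.42609552 200.15704477] [ 3.14129982e+00 -6.63877414e-05  1.71179139e+00] {'fx': 375.9783525968716, 'fy': 375.9783525968716, 'cx': 319.95384191034555, 'cy': 239.8990516690393, 'origin': array([505.75985963, 421.32024313, 379.45220377]), 'attitude': array([ 2.88084572e+00, -6.50886885e-04,  1.40475040e-01])}
20 31 (array([516.3, 354.3]), array([ 48. , 106.4]), 'long axis vs +y deg', 8.4, 3573)
35 60 (array([517.2, 349.3]), array([16.8, 64.1]), 'long axis vs +y deg', 8.4, 1183)
38 60 (array([517.2, 349.1]), array([16.5, 63.7]), 'long axis vs +y deg', 8.1, 1034)
[ 28.84140914 293.13618991 314.10681695 320.07849522 330.81692541]
```

View pics/w1.png

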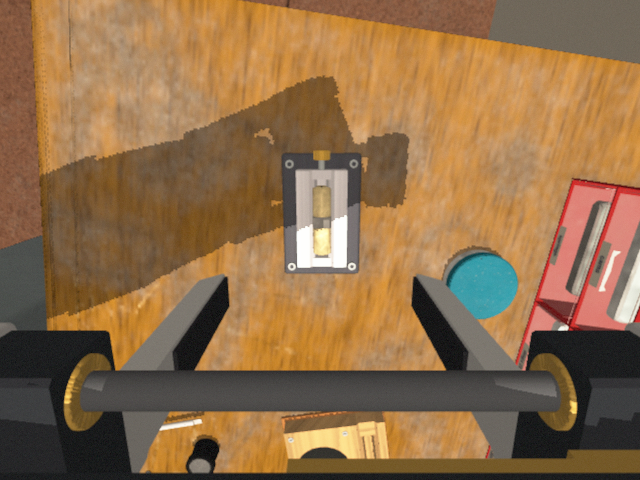

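The wrist view shows the brass cylinder at (322,220) in the pinning block. It is centred between the fingers and its yaw agrees at about 8°. The can and bottle both stand on the mat. I'll go down and grip.

jog_arm(
  plan=[0.0005, 0.0007, -0.04, 0, 0, 0, 0.0005, 0.0007, -0.08, 0, 0, 0, 0.0005, 0.0007, -0.12, 0, 0, 0, 0.0005, 0.0007, -0.145, 0, 0, 0, 0.0005, 0.0007, -0.158, 0, 0, 0, 0.0005, 0.0007, -0.164, 0, 0, 0, 0.0005, 0.0007, -0.167, 0, 0, 0, 0.0005, 0.0007, -0.169, 0, 0, 0, 0.0005, 0.0007, -0.17, 0, 0, 0, 0.0005, 0.0007, -0.17, 0, 0, 0, 0.0005, 0.0007, -0.17, 0, 0, 0],
  claw=0.05,
)

```text
clock: 14.6
eef_pos: [516.7, 348.2, 30.3]
eef_rot: [3.141, -0.0, 1.713]
wrist_force: [0.1, -0.3, 0.1]
finger_gap: 50.1
finger_force: 0.0
```

jog_arm(
  plan=[0, 0, 0, 0, 0, 0, 0, 0, 0, 0, 0, 0, 0, 0, 0, 0, 0, 0, 0, 0, 0, 0, 0, 0, 0, 0, 0, 0, 0, 0, 0, 0, 0, 0, 0, 0, 0, 0, 0, 0, 0, 0],
  claw=0.01,
  force=30,
)

```text
clock: 15.3
eef_pos: [516.5, 348.1, 29.8]
eef_rot: [3.141, -0.0, 1.713]
wrist_force: [1.0, -0.2, -0.7]
finger_gap: 16.1
finger_force: 30.0
```

jog_arm(
  plan=[0, 0, 0.02, 0, 0, 0, 0, 0, 0.05, 0, 0, 0, 0, 0, 0.08, 0, 0, 0, 0.014, -0.04, 0.08, 0, 0, 1.2, 0.028, -0.08, 0.08, 0, 0, 2.4, 0.042, -0.12, 0.08, 0, 0, 3.6, 0.057, -0.16, 0.08, 0, 0, 4.8, 0.071, -0.2, 0.08, 0, 0, 6, 0.085, -0.24, 0.08, 0, 0, 7.2, 0.095, -0.27, 0.08, 0, 0, 8, 0.0989, -0.2798, 0.08, 0, 0, 8, 0.0989, -0.2798, 0.08, 0, 0, 8, 0.0989, -0.2798, 0.08, 0, 0, 8, 0.0989, -0.2798, 0.08, 0, 0, 8, 0.0989, -0.2798, 0.08, 0, 0, 8],
)

```text
clock: 16.8
eef_pos: [615.1, 69.4, 109.9]
eef_rot: [-3.142, -0.0, 1.854]
wrist_force: [-0.1, 0.2, -2.3]
finger_gap: 16.1
finger_force: 30.0
```

Run:
```python
from h import *
s=manip.read_state();cw=get_calibration("wrist");q,dw=camera("wrist");print(s['eef_pos'],s['eef_rot'],s['finger_gap'],s['wrist_force'])
np.savez("w2.npz",p=q,d=dw);cv2.imwrite("pics/w2.png",q[:,:,::-1])
W=cloud(dw,cw);x,y,z=np.moveaxis(W,-1,0)
th=np.radians(16.1);X=np.array([np.cos(th),np.sin(th)]);Y=np.array([-X[1],X[0]])
a=(x-615.4)*X[0]+(y-68.3)*X[1];b=(x-615.4)*Y[0]+(y-68.3)*Y[1]
m=(abs(a)<14)&(abs(b)<45)&(z>85)&(z<135)
print("held a,b,z",[(v[m].min().round(1),v[m].max().round(1),np.median(v[m]).round(1)) for v in(a,b,z)],m.sum())
for lo in range(-35,40,10):
    k=m&(b>=lo)&(b<lo+10)
    if k.sum()>5:print(lo,np.percentile(z[k],[50,95]).round(1),a[k].min().round(1),a[k].max().round(1))
P,D=camera("top");np.savez("t2.npz",p=P,d=D)
```

```text
[615.0892875   69.43915123 109.90579659] [-3.14154954e+00 -8.77191900e-05  1.85403911e+00] 16.10269741948386 [-0.14416401  0.22078745 -2.32487439]
held a,b,z [(np.float64(-14.0), np.float64(13.9), np.float64(-0.1)), (np.float64(-29.1), np.float64(34.3), np.float64(9.5)), (np.float64(92.2), np.float64(134.9), np.float64(120.8))] 4815
-35 [120.5 122.1] -7.9 8.2
-25 [120.5 122.2] -8.5 8.1
-15 [120.6 122.2] -8.3 8.2
-5 [124.5 130.4] -8.0 8.2
5 [121.5 132.4] -14.0 13.9
15 [120.3 122.2] -8.0 8.1
25 [119.  121.8] -8.5 8.1
```

View pics/w2.png

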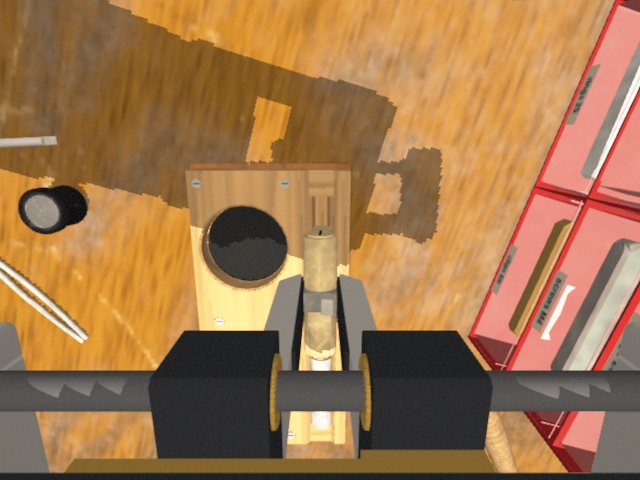

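The wrist view shows the brass cylinder held level, at about (320,290), over the free slot. I'll lower it.

jog_arm(
  plan=[0, -0.0005, -0.03, 0, 0, 0, 0, -0.0005, -0.05, 0, 0, 0, 0, -0.0005, -0.06, 0, 0, 0, 0, -0.0005, -0.066, 0, 0, 0, 0, -0.0005, -0.071, 0, 0, 0, 0, -0.0005, -0.075, 0, 0, 0, 0, -0.0005, -0.079, 0, 0, 0, 0, -0.0005, -0.082, 0, 0, 0, 0, -0.0005, -0.0835, 0, 0, 0, 0, -0.0005, -0.0835, 0, 0, 0, 0, -0.0005, -0.0835, 0, 0, 0],
)

```text
clock: 18.0
eef_pos: [615.5, 67.8, 26.5]
eef_rot: [3.141, 0.0, 1.853]
wrist_force: [-0.2, -0.9, -1.7]
finger_gap: 16.0
finger_force: 30.0
```

jog_arm(
  plan=[0, 0, -0.0003, 0, 0, 0, 0, 0, -0.0003, 0, 0, 0, 0, 0, -0.0003, 0, 0, 0, 0, 0, -0.0003, 0, 0, 0],
  claw=0.05,
)

```text
clock: 18.4
eef_pos: [615.4, 67.8, 26.2]
eef_rot: [3.141, 0.0, 1.853]
wrist_force: [-0.1, -0.0, -0.4]
finger_gap: 44.7
finger_force: 0.0
```

jog_arm(
  plan=[0, 0, 0.01, 0, 0, 0, 0, 0, 0.04, 0, 0, 0, 0, 0, 0.08, 0, 0, 0, 0.0158, -0.055, 0.08, 0, 0, 0, 0.0317, -0.111, 0.08, 0, 0, 0, 0.0317, -0.111, 0.08, 0, 0, 0, 0.0317, -0.111, 0.08, 0, 0, 0, 0.0317, -0.111, 0.08, 0, 0, 0, 0.0317, -0.111, 0.08, 0, 0, 0],
)

```text
clock: 19.3
eef_pos: [646.9, -41.8, 106.2]
eef_rot: [-3.142, -0.0, 1.854]
wrist_force: [-0.1, 0.7, 0.2]
finger_gap: 49.9
finger_force: 0.0
```

Run:
```python
from h import *
s=manip.read_state();cw=get_calibration("wrist");q,dw=camera("wrist");print(s['eef_pos'],s['eef_rot'])
cv2.imwrite("pics/w3.png",q[:,:,::-1])
W=cloud(dw,cw);x,y,z=np.moveaxis(W,-1,0)
th=np.radians(16.1);X=np.array([np.cos(th),np.sin(th)]);Y=np.array([-X[1],X[0]])
for n,(cx,cy) in dict(free=(615.4,68.3),next=(647.6,-43.1)).items():
    a=(x-cx)*X[0]+(y-cy)*X[1];b=(x-cx)*Y[0]+(y-cy)*Y[1]
    m=(abs(a)<12)&(abs(b)<40)&(z>33)&(z<60);print(n,m.sum())
    if m.sum()>20:
        print([(v[m].min().round(1),v[m].max().round(1)) for v in(a,b,z)],rect(W,m))
        for lo in range(-35,35,10):
            k=m&(b>=lo)&(b<lo+10)
            if k.sum()>5:print(lo,np.percentile(z[k],[50,95]).round(1))
a=(x-615.4)*X[0]+(y-68.3)*X[1];b=(x-615.4)*Y[0]+(y-68.3)*Y[1]
m=(z>19)&(z<28)&(b>20)&(b<58)&(abs(a)<25);print("rack +x edge (19.5)",a[m].max(),"y end (57)",b[m].max())
```

```text
[646.86299102 -41.76077885 106.20685076] [-3.14151416e+00 -2.20592765e-04  1.85404532e+00]
free 2732
[(np.float64(-9.3), np.float64(8.0)), (np.float64(-31.7), np.float64(32.1)), (np.float64(33.0), np.float64(46.7))] (array([614.7,  68.3]), array([17.3, 63.8]), 'long axis vs +y deg', 16.4, 2732)
-35 [36.7 38.5]
-25 [36.8 38.5]
-15 [36.7 38.5]
-5 [40.5 45.6]
5 [36.7 38.6]
15 [36.6 38.4]
25 [36.7 38.3]
next 1919
[(np.float64(-7.6), np.float64(9.1)), (np.float64(-31.0), np.float64(31.9)), (np.float64(33.0), np.float64(46.1))] (array([648.2, -42.5]), array([16.7, 62.9]), 'long axis vs +y deg', 16.5, 1919)
-35 [36.9 38.2]
-25 [36.8 38.3]
-15 [36.7 38.3]
-5 [40.4 45.2]
5 [36.7 38.3]
15 [36.5 38. ]
25 [36.2 38. ]
rack +x edge (19.5) 21.137227343171524 y end (57) 45.503680625599834
```

View pics/w3.png

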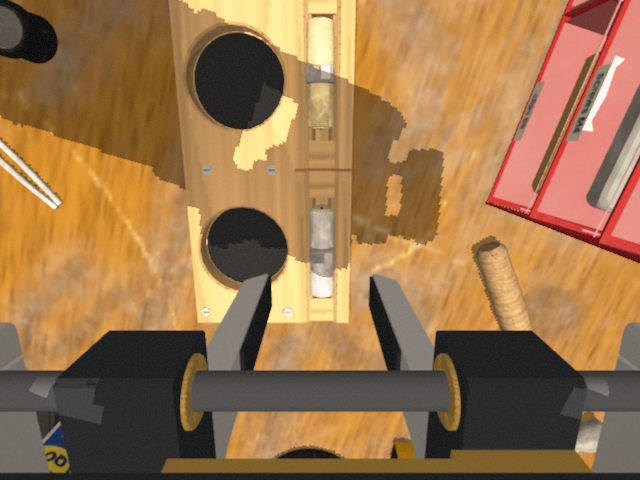

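The brass cylinder is seated upright in the free slot at (320,75), with its top at z 38. The nickel one stands centred at (321,250). I'll grip it next.

jog_arm(
  plan=[0.0004, 0.0003, -0.03, 0, 0, 0, 0.0004, 0.0003, -0.055, 0, 0, 0, 0.0004, 0.0003, -0.068, 0, 0, 0, 0.0004, 0.0003, -0.075, 0, 0, 0, 0.0004, 0.0003, -0.078, 0, 0, 0, 0.0004, 0.0003, -0.08, 0, 0, 0, 0.0004, 0.0003, -0.08, 0, 0, 0, 0.0004, 0.0003, -0.08, 0, 0, 0],
)

```text
clock: 20.15
eef_pos: [647.8, -43.0, 26.8]
eef_rot: [3.141, 0.0, 1.853]
wrist_force: [0.5, -0.3, 1.0]
finger_gap: 49.5
finger_force: 0.0
```

jog_arm(
  plan=[0, 0, 0, 0, 0, 0, 0, 0, 0, 0, 0, 0, 0, 0, 0, 0, 0, 0, 0, 0, 0, 0, 0, 0, 0, 0, 0, 0, 0, 0, 0, 0, 0, 0, 0, 0, 0, 0, 0, 0, 0, 0],
  claw=0.01,
  force=30,
)

```text
clock: 20.85
eef_pos: [647.5, -42.9, 26.1]
eef_rot: [3.141, 0.0, 1.853]
wrist_force: [0.1, -0.2, 0.1]
finger_gap: 16.1
finger_force: 30.0
```

jog_arm(
  plan=[0, 0, 0.02, 0, 0, 0, 0, 0, 0.05, 0, 0, 0, 0, 0, 0.08, 0, 0, 0, -0.013, 0.04, 0.08, 0, 0, -0.8, -0.026, 0.08, 0.08, 0, 0, -1.6, -0.039, 0.12, 0.08, 0, 0, -2.4, -0.053, 0.16, 0.08, 0, 0, -3.2, -0.067, 0.2, 0.08, 0, 0, -4, -0.08, 0.24, 0.08, 0, 0, -4.8, -0.094, 0.28, 0.08, 0, 0, -5.6, -0.107, 0.32, 0.08, 0, 0, -6.4, -0.12, 0.36, 0.08, 0, 0, -7.2, -0.13, 0.385, 0.08, 0, 0, -8, -0.131, 0.391, 0.08, 0, 0, -8, -0.131, 0.391, 0.08, 0, 0, -8, -0.131, 0.391, 0.08, 0, 0, -8, -0.131, 0.391, 0.08, 0, 0, -8, -0.131, 0.391, 0.08, 0, 0, -8],
)

```text
clock: 22.65
eef_pos: [517.0, 347.2, 106.1]
eef_rot: [3.142, 0.0, 1.712]
wrist_force: [0.4, -0.2, -2.5]
finger_gap: 15.8
finger_force: 30.0
```

Run:
```python
from h import *
s=manip.read_state();cw=get_calibration("wrist");q,dw=camera("wrist");print(s['eef_pos'],s['eef_rot'],s['finger_gap'],s['wrist_force'])
cv2.imwrite("pics/w4.png",q[:,:,::-1])
W=cloud(dw,cw);x,y,z=np.moveaxis(W,-1,0)
th=np.radians(8.1);X=np.array([np.cos(th),np.sin(th)]);Y=np.array([-X[1],X[0]])
a=(x-516.46)*X[0]+(y-348.07)*X[1];b=(x-516.46)*Y[0]+(y-348.07)*Y[1]
m=(abs(a)<9)&(abs(b)<45)&(z>85)&(z<125)
print([(v[m].min().round(1),v[m].max().round(1)) for v in(a,b,z)])
for lo in range(-35,40,10):
    k=m&(b>=lo)&(b<lo+10)
    if k.sum()>5:print(lo,np.percentile(z[k],[50,95]).round(1))
m=(z>24)&(z<32)&(abs(a)<40)&(b>20)&(b<60);print("block",[(v[m].min().round(1),v[m].max().round(1)) for v in(a,b)])
```

```text
[516.95014993 347.15019047 106.11704371] [3.14156620e+00 3.46621651e-05 1.71176122e+00] 15.839859835478382 [ 0.41734758 -0.22017102 -2.51245938]
[(np.float64(-9.0), np.float64(9.0)), (np.float64(-32.1), np.float64(31.1)), (np.float64(88.7), np.float64(125.0))]
-35 [116.6 118.2]
-25 [116.6 118.2]
-15 [116.9 120. ]
-5 [120.  124.7]
5 [116.4 118.7]
15 [116.3 118.1]
25 [114.1 117.7]
block [(np.float64(-23.3), np.float64(24.8)), (np.float64(20.0), np.float64(60.0))]
```

jog_arm(
  plan=[0, 0, -0.03, 0, 0, 0, 0, 0, -0.045, 0, 0, 0, 0, 0, -0.053, 0, 0, 0, 0, 0, -0.058, 0, 0, 0, 0, 0, -0.063, 0, 0, 0, 0, 0, -0.067, 0, 0, 0, 0, 0, -0.071, 0, 0, 0, 0, 0, -0.074, 0, 0, 0, 0, 0, -0.0755, 0, 0, 0, 0, 0, -0.0755, 0, 0, 0, 0, 0, -0.0755, 0, 0, 0],
)

```text
clock: 23.8
eef_pos: [516.5, 348.1, 30.7]
eef_rot: [3.141, -0.0, 1.713]
wrist_force: [-0.3, 0.9, -2.5]
finger_gap: 16.0
finger_force: 30.0
```

jog_arm(
  plan=[0, 0, -0.0003, 0, 0, 0, 0, 0, -0.0003, 0, 0, 0, 0, 0, -0.0003, 0, 0, 0, 0, 0, -0.0003, 0, 0, 0],
  claw=0.05,
)

```text
clock: 24.2
eef_pos: [516.6, 348.1, 30.4]
eef_rot: [3.141, -0.0, 1.713]
wrist_force: [0.5, -0.4, -0.3]
finger_gap: 44.8
finger_force: 0.0
```

jog_arm(
  plan=[0, 0, 0.01, 0, 0, 0, 0, 0, 0.04, 0, 0, 0, 0, 0, 0.08, 0, 0, 0, 0, 0, 0.12, 0, 0, 0, 0, 0, 0.16, 0, 0, 0, 0, 0, 0.17, 0, 0, 0, 0, 0, 0.17, 0, 0, 0, 0, 0, 0.17, 0, 0, 0],
)

```text
clock: 25.0
eef_pos: [516.0, 347.8, 199.0]
eef_rot: [-3.14, 0.001, 1.713]
wrist_force: [0.2, 0.2, -1.0]
finger_gap: 50.1
finger_force: 0.0
```

Run:
```python
from h import *
s=manip.read_state();cw=get_calibration("wrist");q,dw=camera("wrist");print(s['eef_pos'],s['eef_rot'])
cv2.imwrite("pics/w5.png",q[:,:,::-1])
W=cloud(dw,cw);x,y,z=np.moveaxis(W,-1,0)
near=np.hypot(x-516,y-348)<60
print(rect(W,near&(z>36)&(z<60)),np.percentile(z[near&(z>36)&(z<60)],[50,90,99]))
m=near&(z>36)&(z<60)
for lo in range(310,390,10):
    k=m&(y>=lo)&(y<lo+10)
    if k.sum()>5:print(lo,np.percentile(z[k],[50,95]).round(1))
```

```text
[516.04423956 347.79695352 199.00559591] [-3.13998365e+00  6.50559068e-04  1.71297587e+00]
(array([517.6, 348.4]), array([16.2, 63.7]), 'long axis vs +y deg', 7.9, 1156) [40.86367761 44.35869618 49.23495339]
310 [40.6 42.6]
320 [40.6 42.4]
330 [40.8 42.3]
340 [44.2 49.2]
350 [41.3 48.6]
360 [40.2 42.4]
370 [40.2 42.1]
```

View pics/w5.png

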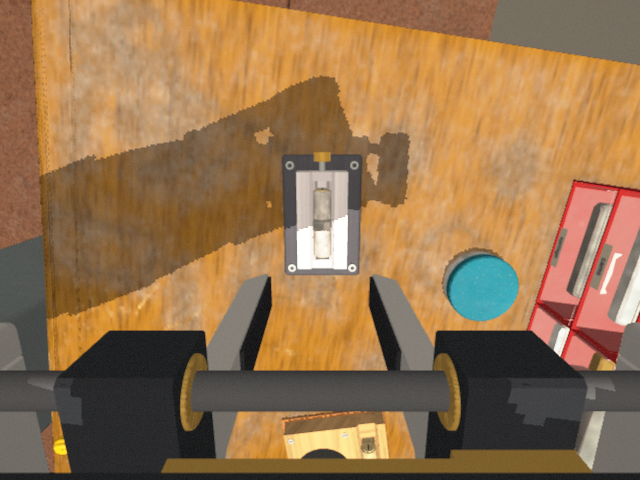

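The nickel cylinder is seated at (322,222) with its top at z 42 and level. Next I'll fetch the bottle.

jog_arm(
  plan=[-0.0283, -0.625, 0, 0, 0, 8, -0.0283, -0.625, 0, 0, 0, 8, -0.0283, -0.625, 0, 0, 0, 8, -0.0283, -0.625, 0, 0, 0, 8, -0.0283, -0.625, 0, 0, 0, 8, -0.0283, -0.625, 0, 0, 0, 8, -0.0283, -0.625, 0, 0, 0, 8, -0.0283, -0.625, 0, 0, 0, 8, -0.0283, -0.625, 0, 0, 0, 8, -0.0283, -0.625, 0, 0, 0, 8, -0.0283, -0.625, 0, 0, 0, 8, -0.0283, -0.625, 0, 0, 0, 8, -0.0283, -0.625, 0, 0, 0, 8, -0.0283, -0.625, 0, 0, 0, 8, -0.0283, -0.625, 0, 0, 0, 8, -0.0283, -0.625, 0, 0, 0, 8, -0.0283, -0.625, 0, 0, 0, 8, -0.0283, -0.625, 0, 0, 0, 8],
  claw=0.094,
)

```text
clock: 26.85
eef_pos: [488.4, -276.1, 200.4]
eef_rot: [3.141, 0.0, 1.854]
wrist_force: [0.1, -0.1, 1.1]
finger_gap: 94.1
finger_force: 0.0
```

jog_arm(
  plan=[0, 0, -0.04, 0, 0, 0, 0, 0, -0.08, 0, 0, 0, 0, 0, -0.115, 0, 0, 0, 0, 0, -0.133, 0, 0, 0, 0, 0, -0.136, 0, 0, 0, 0, 0, -0.136, 0, 0, 0, 0, 0, -0.136, 0, 0, 0],
)

```text
clock: 27.55
eef_pos: [488.8, -277.2, 65.6]
eef_rot: [3.14, 0.002, 1.853]
wrist_force: [-0.2, 0.4, -0.1]
finger_gap: 93.8
finger_force: 0.0
```

jog_arm(
  plan=[0, 0, 0, 0, 0, 0, 0, 0, 0, 0, 0, 0, 0, 0, 0, 0, 0, 0, 0, 0, 0, 0, 0, 0, 0, 0, 0, 0, 0, 0, 0, 0, 0, 0, 0, 0, 0, 0, 0, 0, 0, 0, 0, 0, 0, 0, 0, 0],
  claw=0.038,
  force=18,
)

```text
clock: 28.35
eef_pos: [488.2, -276.9, 64.2]
eef_rot: [-3.142, -0.0, 1.853]
wrist_force: [0.7, -0.5, 0.5]
finger_gap: 44.7
finger_force: 17.9
```

jog_arm(
  plan=[0, 0, 0.03, 0, 0, 0, 0, 0, 0.06, 0, 0, 0, 0, 0, 0.08, 0, 0, 0, 0.018, 0.037, 0.09, 0, 0, 0, 0.037, 0.077, 0.09, 0, 0, 0, 0.056, 0.117, 0.09, 0, 0, 0, 0.075, 0.157, 0.09, 0, 0, 0, 0.094, 0.195, 0.09, 0, 0, 0, 0.103, 0.213, 0.09, 0, 0, 0, 0.1051, 0.2169, 0.08, 0, 0, 0, 0.1051, 0.2169, 0.06, 0, 0, 0, 0.1051, 0.2169, 0.045, 0, 0, 0, 0.1051, 0.2169, 0.03, 0, 0, 0, 0.1051, 0.2169, 0.02, 0, 0, 0, 0.1051, 0.2169, 0.013, 0, 0, 0, 0.1051, 0.2169, 0.008, 0, 0, 0, 0.1051, 0.2169, 0.006, 0, 0, 0, 0.1051, 0.2169, 0.0052, 0, 0, 0, 0.1051, 0.2169, 0.0048, 0, 0, 0, 0.1051, 0.2169, 0.0048, 0, 0, 0],
)

```text
clock: 30.35
eef_pos: [593.4, -60.0, 69.4]
eef_rot: [3.141, 0.0, 1.853]
wrist_force: [0.2, -0.2, -0.8]
finger_gap: 44.9
finger_force: 17.9
```

jog_arm(
  plan=[0, 0, 0, 0, 0, 0, 0, 0, 0, 0, 0, 0, 0, 0, 0, 0, 0, 0, 0, 0, 0, 0, 0, 0, 0, 0, 0, 0, 0, 0, 0, 0, 0, 0, 0, 0],
  claw=0.094,
)

```text
clock: 30.95
eef_pos: [593.2, -60.0, 69.0]
eef_rot: [-3.142, -0.0, 1.853]
wrist_force: [-0.6, -0.2, 0.5]
finger_gap: 89.3
finger_force: 0.0
```

jog_arm(
  plan=[0, 0, 0.04, 0, 0, 0, 0, 0, 0.08, 0, 0, 0, 0, 0, 0.12, 0, 0, 0, 0, 0, 0.15, 0, 0, 0, -0.0933, -0.316, 0.15, 0, 0, 0, -0.0933, -0.316, 0.15, 0, 0, 0, -0.0933, -0.316, 0.15, 0, 0, 0, -0.0933, -0.316, 0.15, 0, 0, 0, -0.0933, -0.316, 0.15, 0, 0, 0, -0.0933, -0.316, 0.15, 0, 0, 0, -0.0933, -0.316, 0.15, 0, 0, 0, -0.0933, -0.316, 0.15, 0, 0, 0, -0.0933, -0.316, 0.15, 0, 0, 0, -0.0933, -0.316, 0.15, 0, 0, 0, -0.0933, -0.316, 0.15, 0, 0, 0, -0.0933, -0.316, 0.11, 0, 0, 0, -0.0933, -0.316, 0.07, 0, 0, 0, -0.0933, -0.316, 0.045, 0, 0, 0, -0.0933, -0.316, 0.038, 0, 0, 0, -0.0933, -0.316, 0.038, 0, 0, 0],
)

```text
clock: 32.95
eef_pos: [500.2, -375.4, 107.0]
eef_rot: [-3.141, -0.001, 1.854]
wrist_force: [0.4, 0.1, 0.1]
finger_gap: 93.7
finger_force: 0.0
```

jog_arm(
  plan=[0, 0, 0, 0, 0, 0, 0, 0, 0, 0, 0, 0, 0, 0, 0, 0, 0, 0, 0, 0, 0, 0, 0, 0, 0, 0, 0, 0, 0, 0, 0, 0, 0, 0, 0, 0, 0, 0, 0, 0, 0, 0],
  claw=0.045,
  force=25,
)

```text
clock: 33.65
eef_pos: [500.0, -376.1, 107.2]
eef_rot: [3.142, 0.0, 1.853]
wrist_force: [-0.2, -0.4, -0.0]
finger_gap: 51.2
finger_force: 25.0
```

jog_arm(
  plan=[0, 0, 0.03, 0, 0, 0, 0, 0, 0.06, 0, 0, 0, 0, 0, 0.09, 0, 0, 0, -0.002, 0.04, 0.09, 0, 0, 0, -0.004, 0.08, 0.09, 0, 0, 0, -0.006, 0.12, 0.09, 0, 0, 0, -0.008, 0.16, 0.09, 0, 0, 0, -0.009, 0.2, 0.09, 0, 0, 0, -0.009, 0.24, 0.09, 0, 0, 0, -0.009, 0.28, 0.09, 0, 0, 0, -0.009, 0.32, 0.09, 0, 0, 0, -0.009, 0.36, 0.09, 0, 0, 0, -0.005, 0.395, 0.09, 0, 0, 0, 0.025, 0.415, 0.09, 0, 0, 0, 0.05, 0.427, 0.08, 0, 0, 0, 0.061, 0.429, 0.07, 0, 0, 0, 0.061, 0.429, 0.06, 0, 0, 0, 0.061, 0.429, 0.05, 0, 0, 0, 0.061, 0.429, 0.04, 0, 0, 0, 0.061, 0.429, 0.04, 0, 0, 0],
)

```text
clock: 35.65
eef_pos: [560.0, 52.6, 145.7]
eef_rot: [-3.14, -0.001, 1.852]
wrist_force: [-0.6, -0.4, -1.2]
finger_gap: 51.6
finger_force: 25.0
```

jog_arm(
  plan=[0, 0, -0.01, 0, 0, 0, 0, 0, -0.019, 0, 0, 0, 0, 0, -0.026, 0, 0, 0, 0, 0, -0.031, 0, 0, 0, 0, 0, -0.034, 0, 0, 0, 0, 0, -0.0352, 0, 0, 0, 0, 0, -0.0352, 0, 0, 0, 0, 0, -0.0352, 0, 0, 0],
)

```text
clock: 36.45
eef_pos: [561.0, 52.9, 112.2]
eef_rot: [3.141, 0.0, 1.853]
wrist_force: [-1.9, -0.8, 2.1]
finger_gap: 51.5
finger_force: 25.0
```

jog_arm(
  plan=[0, 0, 0, 0, 0, 0, 0, 0, 0, 0, 0, 0, 0, 0, 0, 0, 0, 0, 0, 0, 0, 0, 0, 0, 0, 0, 0, 0, 0, 0, 0, 0, 0, 0, 0, 0],
  claw=0.094,
)

```text
clock: 37.05
eef_pos: [561.0, 53.0, 111.8]
eef_rot: [3.142, -0.0, 1.853]
wrist_force: [1.1, 0.3, 0.3]
finger_gap: 93.2
finger_force: 0.0
```

Now I'll raise the arm, back it out of the view, and verify.

jog_arm(
  plan=[0, 0, 0.04, 0, 0, 0, 0, 0, 0.08, 0, 0, 0, 0, 0, 0.12, 0, 0, 0, 0, 0, 0.15, 0, 0, 0, -0.2, -0.2, 0.15, 0, 0, 0, -0.2, -0.2, 0.15, 0, 0, 0, -0.2, -0.2, 0.15, 0, 0, 0, -0.2, -0.2, 0.15, 0, 0, 0, -0.2, -0.2, 0.15, 0, 0, 0, -0.2, -0.2, 0.15, 0, 0, 0, -0.2, -0.2, 0.15, 0, 0, 0, -0.2, -0.2, 0.15, 0, 0, 0, -0.2, -0.2, 0.15, 0, 0, 0],
)

```text
clock: 38.35
eef_pos: [361.5, -146.6, 261.9]
eef_rot: [3.141, -0.0, 1.853]
wrist_force: [-0.2, 0.3, -0.2]
finger_gap: 94.1
finger_force: 0.0
```

Run:
```python
from h import *
p,d=camera("top");c=get_calibration("top");W=cloud(d,c).reshape(-1,3);W=W[~np.isnan(W[:,0])];x,y,z=W.T
def R2(n,m): 
    if m.sum()>4: print(n,cv2.minAreaRect(W[m][:,:2].astype(np.float32)),np.percentile(z[m],[50,95]).round(1),m.sum())
R2("cap",(np.hypot(x-561,y-53)<35)&(z>190)&(z<205))
R2("bottle",(np.hypot(x-593,y+60)<30)&(z>90)&(z<108))
R2("pin",(np.hypot(x-516,y-347)<45)&(z>37)&(z<60))
R2("free",(np.hypot(x-615,y-68)<40)&(np.hypot(x-561,y-53)>40)&(z>31)&(z<60))
cv2.imwrite("pics/end.png",cv2.resize(p[170:290,140:370,::-1],None,fx=3.4,fy=3.4,interpolation=cv2.INTER_CUBIC))
print(manip.read_state()['wrist_force'])
```

```text
cap ((560.390625, 51.47783660888672), (42.02891159057617, 42.738372802734375), 88.28356170654297) [195.4 199.4] 289
bottle ((592.9366455078125, -62.15974426269531), (39.89218521118164, 39.859527587890625), 42.24982452392578) [ 95.7 104.9] 138
pin ((515.9259033203125, 346.9218444824219), (16.546762466430664, 64.2785415649414), 6.086988925933838) [41.6 48.8] 139
free ((613.3287353515625, 68.78964233398438), (33.98698806762695, 63.044769287109375), 26.456140518188477) [37.3 44.4] 145
[0.04976659 0.61001766 1.06419257]
```

View pics/end.png

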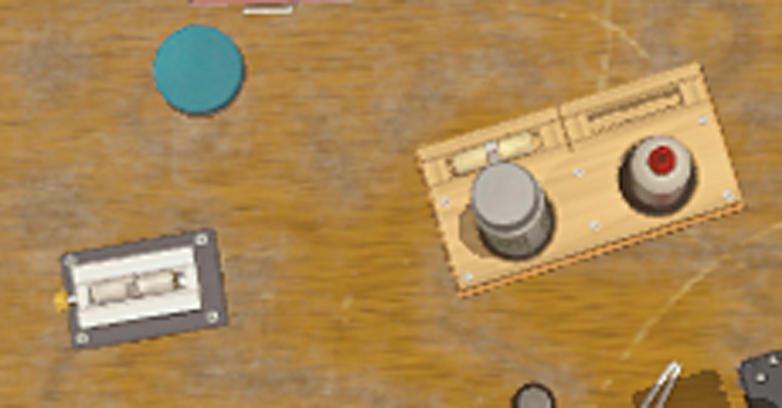

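The final view shows the can (508,205) and bottle (658,175) upright in their wells. The brass cylinder (492,153) is in the slot that was empty, and the nickel one (137,287) is in the pinning block. I'll hand in.

```bash
python3 -c "
from cell import manip
print(manip.sign_off())"
```

```text
the job is handed in; nothing more can be done
None
```

I handed the job in at about 38 s: the brass cylinder is seated in the rack's free slot, the nickel one is in the pinning block, and the can and bottle are upright in their wells, all confirmed by camera; no verdict was returned.

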